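# Hold the spice grinder's lid down

### The arm

A 6-joint arm with a two-finger parallel gripper is mounted at the origin on the work surface. World frame = base frame: x ahead of the robot, y to its left, z up, the work surface at z = 0. Lengths are in mm, angles in degrees, forces in N, time in s.
With the tool pointing down it reaches from about 250 to 725 mm from the base axis. Payload 4 kg.
Tool frame: the origin (TCP) lies between the finger pads; the fingertips stand 14 mm ahead of it and the grasp point (between the pads) lies 5 mm behind it; x points along the fingers, y is the direction in which the jaws open and shut, and the axes are right-handed (so a half turn about x gives the same grasp; the last joint's range is limited). The gripper opens to 85 mm and grips with 20 to 120 N. Pads are 22 mm wide; open, the fingers measure 114 mm over their backs; the gripper's body (76 mm by 85 mm) begins 54 mm behind the grasp point. The pads swing forward as they close: fully open they stand 13 mm farther back than shut.
Start: joints at [-65.833, 13.785, 0.286, 76.501, 0, 90], TCP at [204.7, -456.177, 245.306] pointing down, gripper open.
Joint ranges: [-155.79, 155.79], [-60.16, 107.12], [-62.33, 73.08], [-114, 123.19], [-81.49, 82.49], [-180, 180]. Speed limits (degrees/s): [159.86, 159.86, 180, 180, 180, 180].

### API

Orientations are given as [roll, pitch, yaw] about the fixed x, y, z axes, in that order (R = Rz(yaw) Ry(pitch) Rx(roll)).
In Python, from bench import arm gives the robot as it stands.
- The arm moves only by the tool carry_out, never from a script. Its argument "rows" is a list of rows, each a list of 7 numbers: the closure, from 0 (fully open) to 1 (shut), then the shift along the tool's x, y, z in cm, then the turn, a rotation vector about the tool's x, y, z in rad. A call has 1 to 10 rows; each row shifts and turns the pose as measured when the row begins, along the tool's axes as they then stand; what a row does not reach is not made up. A row lasts 1/10 s, in which the tool goes at most 50 mm and 8.59 degrees, less where a joint would pass 70% of its speed; a pose out of reach is approached as far as the arm can. A call with a gripper value outside its range is refused whole. The fingers move at their own pace and stop on an object; "squeeze" is the grip in N (left out, the last holds). Time passes only in rows, so rows that do not move let the fingers close. It gives the time, the measured TCP pose, the force and the opening at its end, in the units of the state.
- arm.state(): the state, without advancing time (a new reading comes with each control period).
- arm.get_image(name): name is "scene" or "side" or "wrist"; returns the picture (384x512x3 uint8, blue, green, red); there is no depth.
- arm.camera_params(name): a dict with "intrinsics" (3x3 intrinsics, pixels), "world_from_camera" (4x4, takes a point from camera to world coordinates). Camera axes: x right, y down, z forward; pixel columns grow to the right and rows downward; lengths in mm; the calibration is good to about 2 mm. A picture is of the moment at which its call begins: read the wrist's pose just before it. camera_params takes no time and is no camera call; for the wrist camera it gives the pose at the moment of the call.
- arm.hand_in(): hands the job in, once; it reports no verdict.
The state is a dict: "t": time; "joint_positions": joint angles; "dq": joint speeds; "effort": joint torques, N m; "tcp_pos": TCP position; "orientation": TCP orientation; "force": force on the tool from outside, world axes, zero at the start; "moment": the same for the moment, N m; "finger_gap": finger opening in mm.
Only numpy, scipy, OpenCV 4.12 (cv2) and the standard library are available. Lean on these libraries where they do the work, as an engineer would, in place of code of your own. Each camera call takes 0.05 s, during which the arm holds its last target.

### The job

Get the little spice grinder ready to run: put its dark lid on over the steel cup with the lid's tongue between the two guard cheeks, over the sprung switch plunger, and press the lid down against the plunger until it is fully home and level on the grinder's collar. Finish while still holding it pressed down there, firmly but without leaning on it hard: do not let go, because the plunger lifts the lid as soon as you do. Leave the glasses, tray, tin, saucepan and induction plate as they are.

Things in the scene. Friction and masses are not known exactly. Their poses are not given: they have to be found in the camera images.
- grinder: spice grinder, fixed: round steel motor body 97 mm across, 112 mm high to its black collar; origin at the centre of its underside, z up. An open steel cup, 72 mm outside diameter, stands 20 mm above the collar (top at z = 132 mm), its rim coned to 66 mm over the last 7 mm. The switch is on its -x side. Yaw within +-1 rad; grinder and lid may change sides
- lid: loose dark plastic lid, about 90 g, 83 mm high, mouth down on the counter; origin at the centre of its underside, z up. Skirt 88 mm outside, 78 mm inside diameter, hollow to 36 mm deep. A tongue 18 mm wide, 10 mm thick sticks out on its -x side to 63.5 mm from the axis, its underside level with the skirt's edge. Yaw within +-1 rad
- lid_seat (a point): centre of the grinder's collar, 112 mm above the grinder's origin, axes as the grinder's: the lid's origin lies here when it is fully home, its x axis along the grinder's (play: 3 mm sideways, about 0.1 rad in yaw)
- lid_tongue (a point): point on the underside of the lid's tongue, 55 mm from the lid's axis (lid -x side), which comes down on the plunger
- lid_grip (a point): middle of the lid's grip, on its axis, 68 mm above its underside: a ribbed round knob of 52 mm diameter from 53 to 83 mm above the underside, which can be held at any yaw; pushed down while held by it the lid stays level, let go its tongue side is lifted 7 mm by the plunger
- switch_top (a point): top of the free switch plunger: a domed brass pin 9.6 mm across, 7 mm above the collar, 55 mm from the axis on the grinder's -x side (the point does not sink with the pin). It stands on a black housing, top level with the collar, 48 mm wide, reaching 65 mm from the axis, between two guard cheeks 10 mm high, inner faces 33 mm apart
- plunger (a joint): how far the switch plunger is pressed in, m: 0 free, 0.007 when its top is level with the collar and the lid fully home (limit 0.009). Its spring pushes back with 3.5 N at 0 and 7 N at 0.007, so holding the lid home takes a push of 8 N or more, 13 to 24 N being comfortable; the collar is the lid's hard stop
- glass1: ribbed chai glass, 61 mm across the mouth, 82 mm high, origin at the centre of its underside; stands alone, nearest the robot; not to be disturbed
- glass2: same kind of glass, stands between the lid and the grinder; not to be disturbed
- glass3: same kind of glass, stands on the tray; not to be disturbed
- glass4: same kind of glass, stands on the tray; not to be disturbed
- tray: round steel tray, 284 mm across, 18 mm high, origin at the centre of its underside, on the robot's right; not to be disturbed
- spice_tin: closed round orange tin, 76 mm across, 94 mm high, origin at the centre of its underside; stands beyond the second glass; not to be disturbed
- saucepan: steel saucepan, 178 mm across, 88 mm high, black handle to 245 mm from its axis; stands on the induction plate (60 mm high, on the robot's left); origin at the centre of its underside; not to be disturbed
- toggle_tip (a point): tip of the small steel toggle switch at the robot's end of the induction plate, about 80 mm above the counter; not to be touched
Not all that is in view belongs to the job. What is shaped like the lid but green or pink is not meant.

How it is judged (in metres and radians):
At the end, for the whole second after the job is handed in: Robot still pressing as it ends: plunger in 5.5 of 7 mm or more, lid within 2 mm of the collar, centred to 6 mm, level to 0.035 rad, tongue within 10 mm of the plunger, lid pressed on with 8.5 to 60 N (spring: 7 N), at rest, throughout the last second (value of joint plunger above 0.0055 m and horizontal distance between lid and lid_seat below 0.006 m and z of lid in the frame of lid_seat between -0.003 and 0.002 m and angle between lid's own z axis and vertical below 0.035 rad and horizontal distance between lid_tongue and switch_top below 0.01 m and contact force between lid and grinder between 8.5 and 60 N and contact force between any of the fingers, the arm and lid above 2 N and linear speed of lid below 0.02 m/s); the arm keeps its last pose, push and grip.
It fails at once if a glass, the tray, the tin or the saucepan is pushed more than 30 mm (distance of any of glass1, glass2, glass3, glass4, tray, spice_tin, saucepan from where it was at the start of the episode above 0.03 m).
It fails at once if a glass or the tin is tipped (angle between any of glass1, glass2, glass3, glass4, spice_tin's own z axis and vertical above 0.5 rad).
It fails at once if the induction plate's toggle switch is moved (distance of toggle_tip from where it was at the start of the episode above 0.005 m).
It fails at once if the lid is rammed down on the grinder with more than 100 N (contact force between lid and grinder above 100 N).
It also fails if it takes over 48 s, if anything falls off the work surface, if the arm or the gripper's body presses on something with over 40 N, if the wrist force passes 120 N, or if a joint passes its speed limit or range.

## Working session

There is one attempt and no reset: what is moved stays moved. The work goes in short steps, Python scripts to look and compute and a tool call to move; the robot and the scene stay as the last step left them, time stands still between calls to the robot, and variables do not carry over. Pictures are saved under pics/ and viewed, and the job is handed in when it is done.

Besides the shell and the picture viewer there is one more tool, called after ">>>" in YAML: its name, and indented under it one key for each argument. carry_out: Moves the arm, as the interface text tells. Its arguments: {"type":"object","properties":{"rows":{"type":"array"},"squeeze":{"type":"number"}},"required":["rows"]}

```bash
ls; mkdir -p pics; python3 - <<'E'
from bench import arm
import cv2,numpy as np
np.set_printoptions(suppress=True,precision=3)
for n in ("scene","side","wrist"):
    p=arm.camera_params(n); print(n,p["intrinsics"],p["world_from_camera"])
    cv2.imwrite(f"pics/{n}0.png",arm.get_image(n))
print(arm.state())
E
```

```text
pics
scene [[436.041   0.    257.267]
 [  0.    436.041 192.147]
 [  0.      0.      1.   ]] [[   0.616    0.654   -0.439 1278.201]
 [   0.787   -0.515    0.338 -588.64 ]
 [  -0.005   -0.554   -0.832 1524.861]
 [   0.       0.       0.       1.   ]]
side [[349.066   0.    260.736]
 [  0.    349.066 189.37 ]
 [  0.      0.      1.   ]] [[ -0.942  -0.225   0.247 246.154]
 [ -0.334   0.593  -0.733 824.167]
 [  0.018  -0.773  -0.634 803.909]
 [  0.      0.      0.      1.   ]]
wrist [[304.847   0.    255.643]
 [  0.    304.847 188.898]
 [  0.      0.      1.   ]] [[   0.411   -0.862   -0.298  280.785]
 [  -0.912   -0.389   -0.132 -421.766]
 [  -0.002    0.326   -0.945  372.592]
 [   0.       0.       0.       1.   ]]
{'t': 0.15, 'joint_positions': array([-65.832,  13.823,   0.231,  76.502,  -0.001,  89.999]), 'dq': array([ 0.06 , -0.14 ,  0.186,  0.012,  0.023,  0.053]), 'effort': array([  0.   , -37.263,  25.264,   0.012,   0.   ,  -0.   ]), 'tcp_pos': array([ 204.512, -455.757,  244.604]), 'orientation': array([-89.374,  89.906, 114.794]), 'force': array([ 0.221, -0.259, -0.851]), 'moment': array([-0.008, -0.02 ,  0.045]), 'finger_gap': 85.37518280412259}
```

View pics/scene0.png

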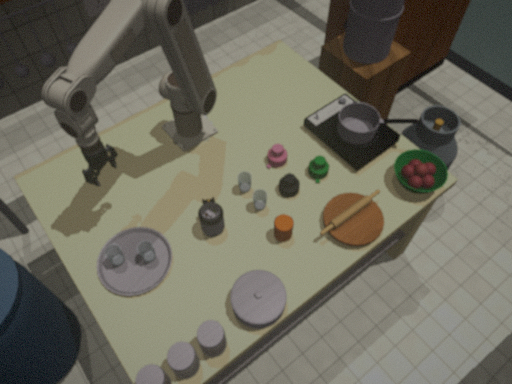

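View pics/side0.png

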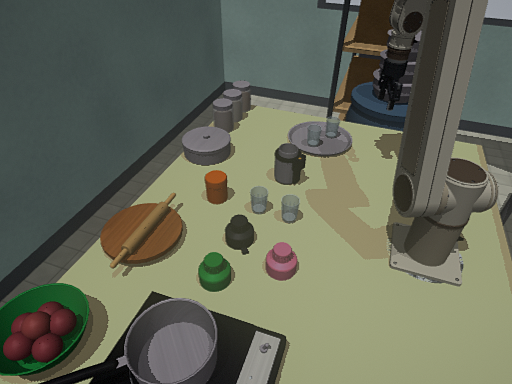

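View pics/wrist0.png

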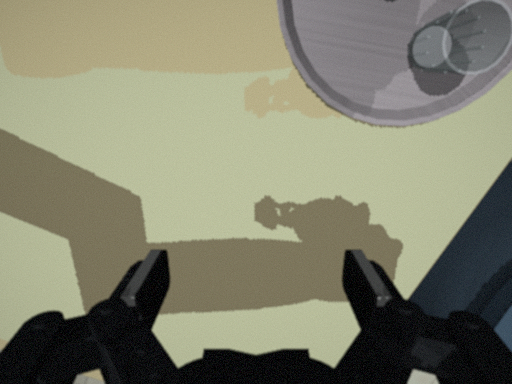

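The scene picture shows three lid shapes: dark at (289,185), green at (319,167) and pink at (277,156). In the side picture they are at (239,233), (214,272) and (281,262). The dark one is the lid. The grinder is at scene (211,217), side (289,163). I'll check close crops next.

```bash
python3 - <<'E'
import cv2,numpy as np
s=cv2.imread("pics/scene0.png"); d=cv2.imread("pics/side0.png")
a=cv2.resize(s[135:255,180:310],None,fx=6,fy=6,interpolation=cv2.INTER_CUBIC)[:600]
cv2.imwrite("pics/c_scene.png",cv2.resize(s[150:250,185:315],None,fx=6,fy=6,interpolation=cv2.INTER_CUBIC))
cv2.imwrite("pics/c_side.png",cv2.resize(d[135:260,200:320],None,fx=4.8,fy=4.8,interpolation=cv2.INTER_CUBIC))
E
```

```text
(no output)
```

View pics/c_scene.png

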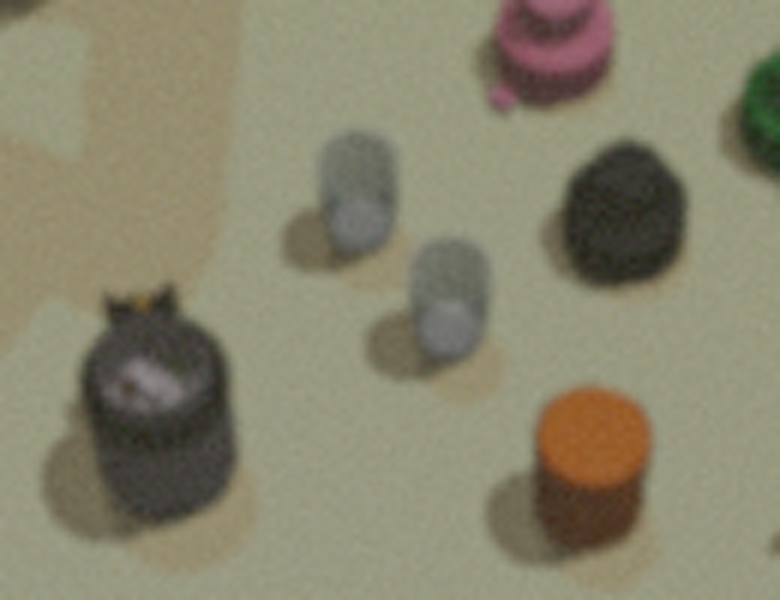

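View pics/c_side.png

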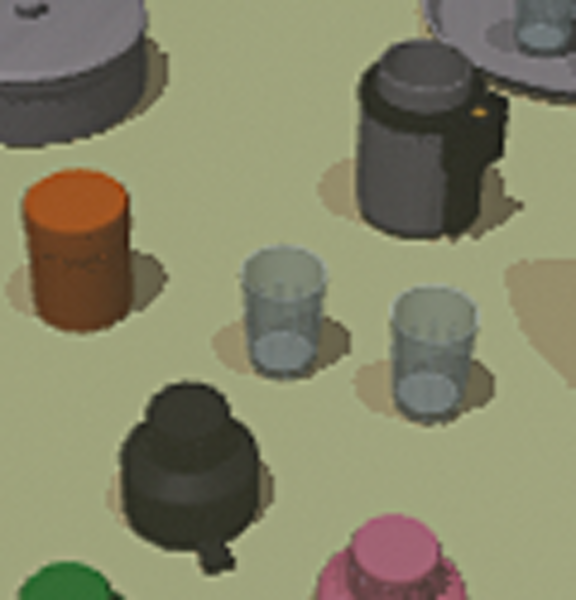

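```bash
cat > h.py <<'E'
import numpy as np, cv2
from bench import arm
np.set_printoptions(suppress=True,precision=2)
def ray(P,px,z):
    K=np.array(P["intrinsics"]);T=np.array(P["world_from_camera"])
    d=T[:3,:3]@np.linalg.solve(K,[px[0],px[1],1]);o=T[:3,3]
    return o+d*(z-o[2])/d[2]
def proj(P,X):
    K=np.array(P["intrinsics"]);T=np.array(P["world_from_camera"])
    c=T[:3,:3].T@(np.array(X)-T[:3,3]); u=K@c; return u[:2]/u[2]
E
python3 - <<'E'
from h import *
S=arm.camera_params("scene");D=arm.camera_params("side")
sc=lambda x,y:(x/6+185-.4,y/6+150-.4); sd=lambda x,y:(x/4.8+200-.4,y/4.8+135-.4)
print("lid knob side",ray(D,sd(188,410),83),"scene",ray(S,sc(627,170),83))
print("tongue tip side",ray(D,sd(222,560),5))
print("cup side",ray(D,sd(427,68),132),"scene",ray(S,sc(155,380),132))
print("plunger side",ray(D,sd(480,112),118),"scene",ray(S,sc(142,302),118))
print("glass2 rim",ray(D,sd(284,268),82),ray(S,sc(452,265),82))
print("glass1 rim",ray(D,sd(434,308),82),ray(S,sc(358,158),82))
print("pink",ray(D,sd(395,548),83), "tin",ray(D,sd(77,202),94))
print("green top",ray(D,(214,260),83))
E
```

```text
lid knob side [540.04 147.84  83.  ] scene [543.14 141.66  83.  ]
tongue tip side [502.14 189.43   5.  ]
cup side [ 491.49 -201.34  132.  ] scene [ 508.9  -216.67  132.  ]
plunger side [ 444.26 -179.89  118.  ] scene [ 448.19 -186.41  118.  ]
glass2 rim [531.63  -2.62  82.  ] [529.84   1.41  82.  ]
glass1 rim [425.12   1.27  82.  ] [421.88   5.18  82.  ]
pink [389.16 209.32  83.  ] tin [686.1   -5.66  94.  ]
green top [544.08 307.77  83.  ]
```

```bash
cat >> h.py <<'E'
from scipy.spatial.transform import Rotation as Ro
def R_now(s): return Ro.from_euler("xyz",s["orientation"],degrees=True)
def plan(target,dyaw=0,level=True,Rt=None):
    """shift (tool axes, cm) and turn (rotvec tool axes, rad) from now to target"""
    s=arm.state();R=R_now(s)
    d=R.inv().apply(np.array(target)-s["tcp_pos"])/10
    if Rt is None: Rt=Ro.from_euler("z",dyaw,degrees=True)*R
    if level:
        M=Rt.as_matrix();y=M[:,1].copy();y[2]=0;y/=np.linalg.norm(y);x=np.array([0,0,-1.]);M=np.c_[x,y,np.cross(x,y)];Rt=Ro.from_matrix(M)
    rv=(R.inv()*Rt).as_rotvec()
    print("t",s["t"],"tcp",s["tcp_pos"],"gap",s["finger_gap"],"F",s["force"],"j",s["joint_positions"])
    print("R\n",R.as_matrix()); print("shift cm",d,"turn rad",rv.round(3))
    return d,rv
E
python3 -c "
from h import *
plan([480,-200,290],43)"
```

```text
t 0.15 tcp [ 204.51 -455.76  244.6 ] gap 85.37518280412259 F [ 0.22 -0.26 -0.85] j [-65.83  13.82   0.23  76.5   -0.    90.  ]
R
 [[-0.    0.41 -0.91]
 [ 0.   -0.91 -0.41]
 [-1.   -0.    0.  ]]
shift cm [ -4.52 -12.06 -35.61] turn rad [-0.75 -0.    0.  ]
```

>>> carry_out:
  rows:
    - [0,-0.57,-1.5,-4.4,0,0,0]
    - [0,-0.57,-1.5,-4.4,0,0,0]
    - [0,-0.57,-1.5,-4.4,0,0,0]
    - [0,-0.57,-1.5,-4.4,0,0,0]
    - [0,-0.57,-1.5,-4.4,0,0,0]
    - [0,-0.57,-1.5,-4.4,0,0,0]
    - [0,-0.57,-1.5,-4.4,0,0,0]
    - [0,-0.57,-1.5,-4.4,0,0,0]
    - [0,0,0,0,-0.14,0,0]
    - [0,0,0,0,-0.14,0,0]

```text
t: 1.15
tcp_pos: [486.7, -193.1, 287.4]
orientation: [-90.3, 89.6, 130.1]
force: [0.7, -0.3, 0.3]
finger_gap: 85.5
```

>>> carry_out:
  rows:
    - [0,0,0,0,-0.14,0,0]
    - [0,0,0,0,-0.14,0,0]
    - [0,0,0,0,-0.14,0,0]
    - [0,0,0,0,-0.05,0,0]
    - [0,0,0,0,0,0,0]
    - [0,0,0,0,0,0,0]

```text
t: 1.75
tcp_pos: [486.8, -190.8, 284.6]
orientation: [-106.1, 89.3, 142.7]
force: [0.1, -0.6, -0.2]
finger_gap: 85.2
```

```bash
python3 - <<'E'
from h import *
P=arm.camera_params("wrist"); im=arm.get_image("wrist"); cv2.imwrite("pics/w1.png",im)
np.savez("w1.npz",K=P["intrinsics"],T=P["world_from_camera"])
plan([480,-200,290]); print(P["world_from_camera"])
cv2.imwrite("pics/w1b.png",cv2.resize(im,(800,600),interpolation=cv2.INTER_CUBIC))
E
```

```text
t 1.8 tcp [ 486.79 -190.8   284.59] gap 85.17704123940304 F [ 1.07 -0.31 -0.5 ] j [-21.51  16.25   9.39  83.84   0.2   89.73]
R
 [[-0.01  0.93 -0.36]
 [ 0.01 -0.36 -0.93]
 [-1.   -0.01 -0.  ]]
shift cm [-0.54 -0.31  1.1 ] turn rad [-0.   -0.    0.01]
[[   0.93   -0.34   -0.13  518.1 ]
 [  -0.36   -0.88   -0.3  -113.71]
 [  -0.01    0.32   -0.95  413.01]
 [   0.      0.      0.      1.  ]]
```

View pics/w1b.png

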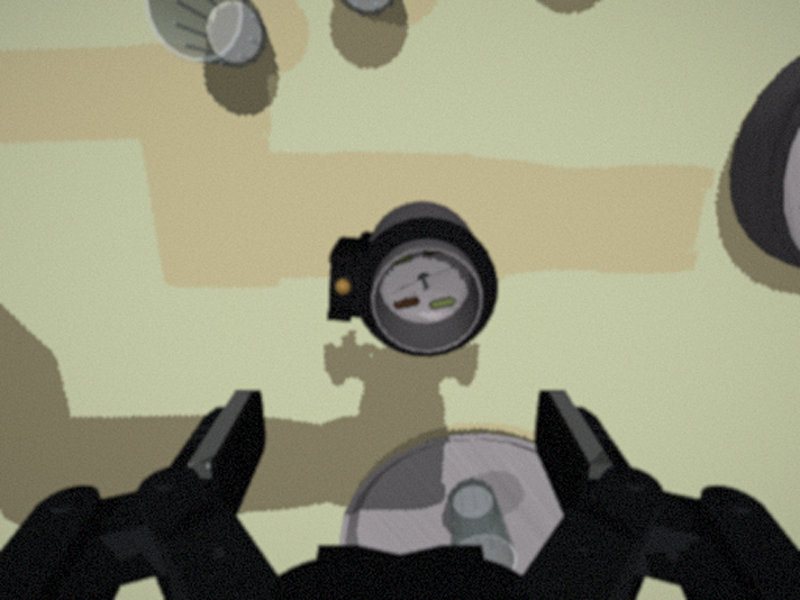

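Wrist view: grinder cup rim at about (427,293) and brass plunger at about (343,287), both in the upscaled picture, between the two cheeks. I'll measure it in an enlarged crop.

```bash
python3 - <<'E'
import cv2
im=cv2.imread("pics/w1.png")
c=im[120:235,200:330]
c=cv2.convertScaleAbs(c,alpha=1.8,beta=20)
cv2.imwrite("pics/w1c.png",cv2.resize(c,None,fx=5,fy=5,interpolation=cv2.INTER_CUBIC))
E
```

```text
(no output)
```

View pics/w1c.png

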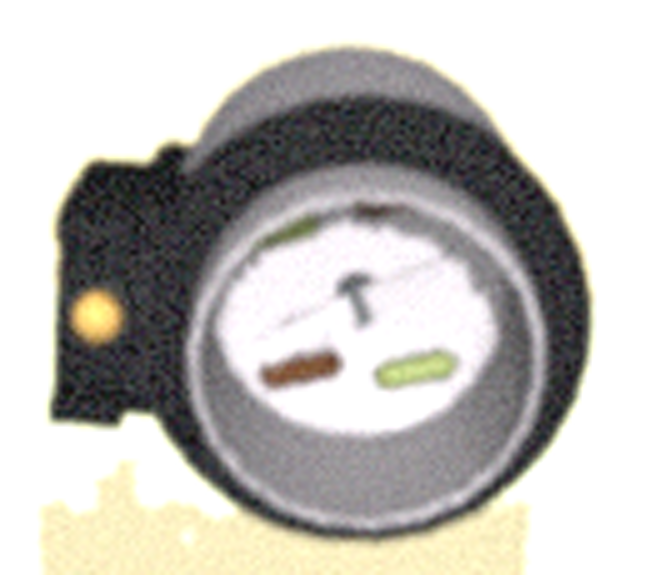

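```bash
cat > gr.py <<'E'
from h import *
import sys
Z=np.load("w1.npz");P={"intrinsics":Z["K"],"world_from_camera":Z["T"]}
f=lambda x,y:((x+.5)/5-.5+200,(y+.5)/5-.5+120)
c=ray(P,f(367,360),132);p=ray(P,f(97,316),118.5)
print("rim",c,"pl",p,"dist",np.linalg.norm((c-p)[:2]))
yaw=np.degrees(np.arctan2(*(c-p)[1::-1]));print("yaw",yaw)
c2=[ray(P,f(588,320),112),ray(P,f(370,538),112)];print(c2)
g=(c[:2]*1);ca,sa=np.cos(np.radians(yaw)),np.sin(np.radians(yaw))
im=cv2.imread("pics/w1c.png")
def W(x,y,z): return [g[0]+ca*x-sa*y,g[1]+sa*x+ca*y,z]
def dr(pts,col):
    q=np.array([proj(P,W(*a)) for a in pts]);q=((q-[200,120]+.5)*5-.5)
    cv2.polylines(im,[q.round().astype(int)],True,col,1)
t=np.linspace(0,2*np.pi,90)
for r,z,col in((33,132,(0,0,255)),(36,125,(255,0,0)),(48.5,112,(0,200,0)),(48.5,0,(255,0,255))): dr([(r*np.cos(a),r*np.sin(a),z) for a in t],col)
dr([(-55+4.8*np.cos(a),4.8*np.sin(a),118) for a in t],(255,0,0))
dr([(-65,-24,112),(-65,24,112),(-45,24,112),(-45,-24,112)],(0,200,200))
dr([(-65,-24,122),(-65,-16.5,122),(-65,16.5,122),(-65,24,122)],(0,0,255))
cv2.imwrite("pics/w1d.png",im)
E
python3 gr.py
```

```text
rim [ 495.23 -210.5   132.  ] pl [ 446.21 -186.68  118.5 ] dist 54.50027458340606
yaw -25.910826510855436
[array([ 539.3 , -225.47,  112.  ]), array([ 480.08, -256.2 ,  112.  ])]
```

View pics/w1d.png

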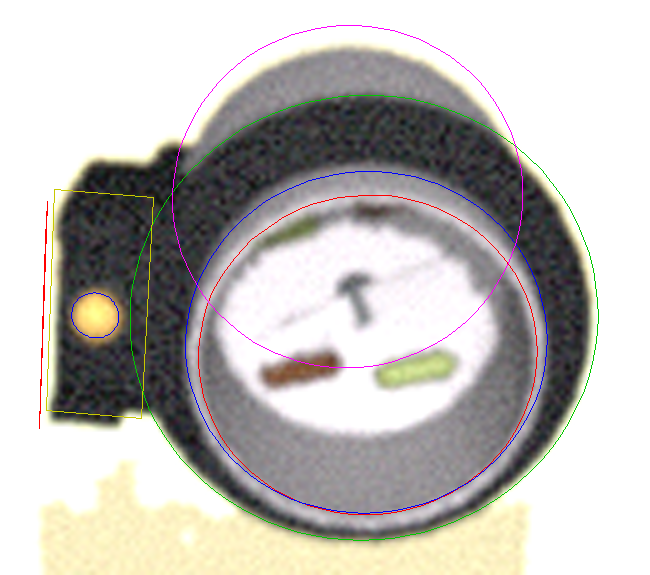

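```bash
cat > ov.py <<'E'
from h import *
g=np.array([495.2,-210.5]);yaw=-25.9
l=np.array([541,146]);ly=-48
t=np.linspace(0,2*np.pi,90)
def ov(im,P,x0,y0,k,g,yaw,sh):
    ca,sa=np.cos(np.radians(yaw)),np.sin(np.radians(yaw))
    for pts,col in sh:
        q=np.array([proj(P,[g[0]+ca*x-sa*y,g[1]+sa*x+ca*y,z]) for x,y,z in pts]);q=((q-[x0,y0]+.5)*k-.5)
        cv2.polylines(im,[q.round().astype(int)],True,col,1)
C=lambda r,z,col,x=0:([(x+r*np.cos(a),r*np.sin(a),z) for a in t],col)
GR=[C(33,132,(0,0,255)),C(48.5,112,(0,200,0)),C(48.5,0,(255,0,255)),C(4.8,118,(255,0,0),-55)]
LD=[C(26,83,(0,0,255)),C(26,53,(0,200,200)),C(44,0,(0,200,0)),([(-40,-9,0),(-63.5,-9,0),(-63.5,9,0),(-40,9,0)],(255,0,0)),([(-63.5,-9,10),(-63.5,9,10),(-63.5,9,0),(-63.5,-9,0)],(255,0,0))]
def crop(name,src,x0,y0,w,h,k,out,g,yaw,sh,P=None):
    im=cv2.imread(src)[y0:y0+h,x0:x0+w];im=cv2.convertScaleAbs(im,alpha=1.8,beta=20)
    im=cv2.resize(im,None,fx=k,fy=k,interpolation=cv2.INTER_CUBIC);ov(im,P or arm.camera_params(name),x0,y0,k,g,yaw,sh);
    return im
if __name__=="__main__":
    a=crop("scene","pics/scene0.png",185,185,55,60,7,"",g,yaw,GR)
    b=crop("side","pics/side0.png",265,135,55,60,7,"",g,yaw,GR)
    cv2.imwrite("pics/ovg.png",np.hstack([a,b]))
    a=crop("scene","pics/scene0.png",265,160,55,60,7,"",l,ly,LD)
    b=crop("side","pics/side0.png",215,205,55,60,7,"",l,ly,LD)
    cv2.imwrite("pics/ovl.png",np.hstack([a,b]))
E
python3 ov.py
```

```text
(no output)
```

View pics/ovg.png

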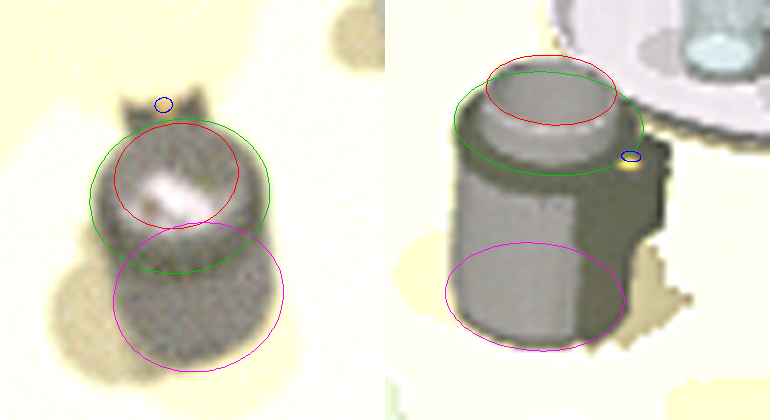

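View pics/ovl.png

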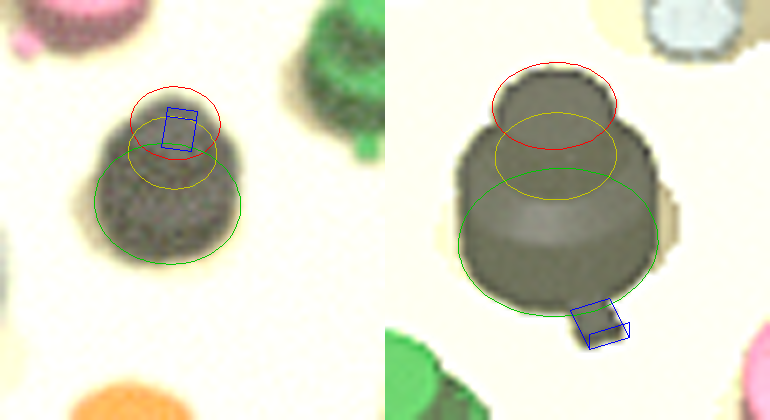

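Both fits are close, within about 2–3 mm. Now over to the dark lid.

```bash
python3 -c "
from h import *
plan([533,166,270],36)"
```

```text
t 1.8 tcp [ 486.79 -190.8   284.59] gap 85.17704123940304 F [ 1.07 -0.31 -0.5 ] j [-21.51  16.25   9.39  83.84   0.2   89.73]
R
 [[-0.01  0.93 -0.36]
 [ 0.01 -0.36 -0.93]
 [-1.   -0.01 -0.  ]]
shift cm [  1.69  -8.6  -34.92] turn rad [-0.63 -0.01  0.01]
```

>>> carry_out:
  rows:
    - [0,0.1,-1.1,-4.4,0,0,0.01]
    - [0,0.1,-1.1,-4.4,0,0,0]
    - [0,0.2,-1.1,-4.4,0,0,0]
    - [0,0.2,-1.1,-4.4,0,0,0]
    - [0,0.2,-1.1,-4.4,0,0,0]
    - [0,0.2,-1.1,-4.4,0,0,0]
    - [0,0.2,-1.1,-4.4,0,0,0]
    - [0,0.2,-1.1,-4.4,0,0,0]
    - [0,0,0,0,-0.14,0,0]
    - [0,0,0,0,-0.14,0,0]

```text
t: 2.8
tcp_pos: [537.4, 181.3, 269.8]
orientation: [163.4, 89.8, 67.8]
force: [-0.2, -0.1, 0.1]
finger_gap: 85.4
```

>>> carry_out:
  rows:
    - [0,0,0,0,-0.14,0,0]
    - [0,0,0,0,-0.14,0,0]
    - [0,0,0,0,-0.07,0,0]
    - [0,0,0,0,0,0,0]
    - [0,0,0,0,0,0,0]

```text
t: 3.3
tcp_pos: [536.9, 183.1, 268.6]
orientation: [179.7, 89.8, 104.9]
force: [0.8, 0.6, -0.3]
finger_gap: 85.2
```

```bash
python3 - <<'E'
from h import *
import ov
plan([541,146,270])
P=arm.camera_params("wrist"); im=arm.get_image("wrist"); cv2.imwrite("pics/w2.png",im)
np.savez("w2.npz",K=P["intrinsics"],T=P["world_from_camera"])
cv2.imwrite("pics/w2b.png",cv2.resize(im,(800,600),interpolation=cv2.INTER_CUBIC))
c=proj(P,[541,146,40]);print(c)
x,y=(c-[70,60]).astype(int)
cv2.imwrite("pics/w2c.png",ov.crop("wrist","pics/w2.png",x,y,145,115,5,"",[541,146],-48,ov.LD,P))
E
```

```text
t 3.3 tcp [536.87 183.07 268.6 ] gap 85.20727058194842 F [ 0.78  0.57 -0.34] j [18.75 21.13 13.9  82.76  0.16 93.48]
R
 [[-0.    0.96  0.26]
 [ 0.    0.26 -0.96]
 [-1.    0.   -0.  ]]
shift cm [-0.15 -0.58  3.68] turn rad [ 0. -0. -0.]
[251.2  187.65]
```

View pics/w2c.png

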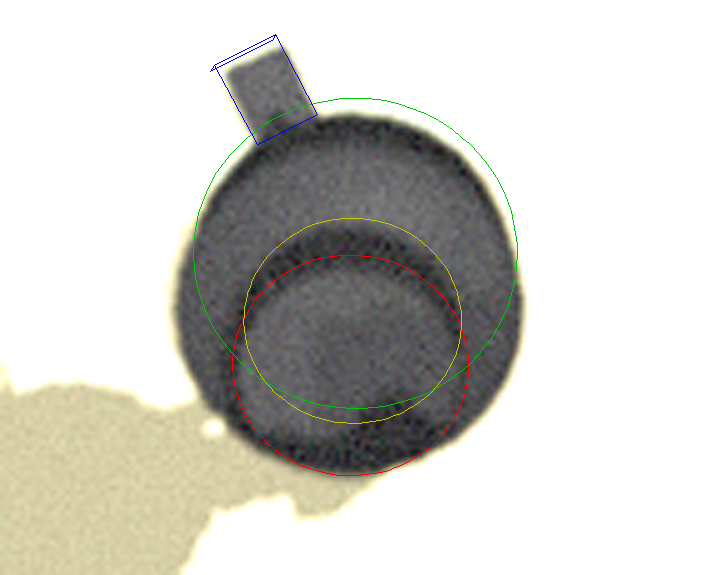

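View pics/w2b.png

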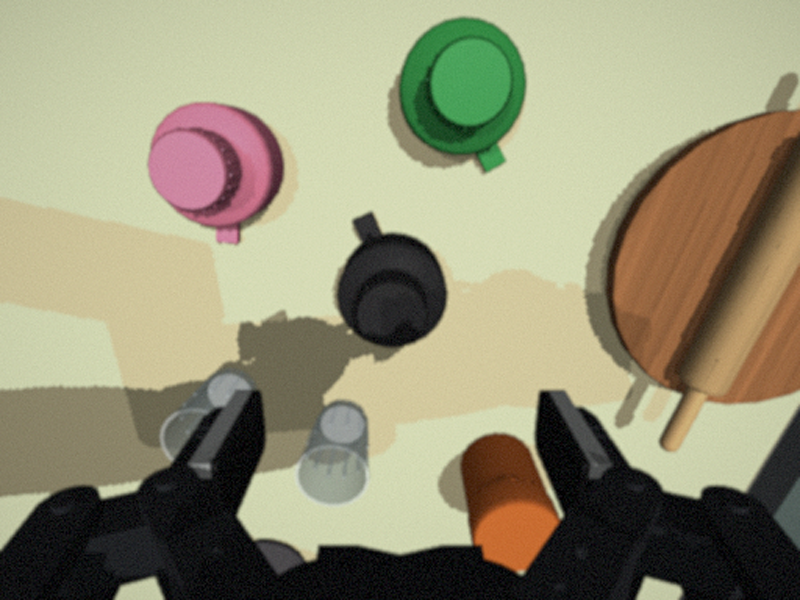

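>>> carry_out:
  rows:
    - [0,0,-0.5,3.8,0,0,0]
    - [0,4,0,0,0,0,0]
    - [0,4,0,0,0,0,0]
    - [0,4,0,0,0,0,0]
    - [0,2,0,0,0,0,0]
    - [0,0,0,0,0,0,0]
    - [0,0,0,0,0,0,0]

```text
t: 4.05
tcp_pos: [545.0, 143.8, 126.9]
orientation: [108.9, 89.5, 33.6]
force: [0.8, -0.0, 0.6]
finger_gap: 85.3
```

```bash
python3 - <<'E'
from h import *
import ov
plan([541,145,68])
P=arm.camera_params("wrist"); im=arm.get_image("wrist"); cv2.imwrite("pics/w3.png",im)
cv2.imwrite("pics/w3b.png",ov.crop("wrist","pics/w3.png",100,60,300,320,1.8,"",[541,145],-48,ov.LD,P))
E
```

```text
t 4.05 tcp [545.04 143.81 126.93] gap 85.31633332465015 F [ 0.77 -0.    0.6 ] j [14.7  24.96 -1.97 62.64  0.15 90.03]
R
 [[ 0.01  0.97  0.25]
 [ 0.    0.25 -0.97]
 [-1.    0.01 -0.  ]]
shift cm [ 5.89 -0.41 -0.2 ] turn rad [ 0.   -0.   -0.01]
```

View pics/w3b.png

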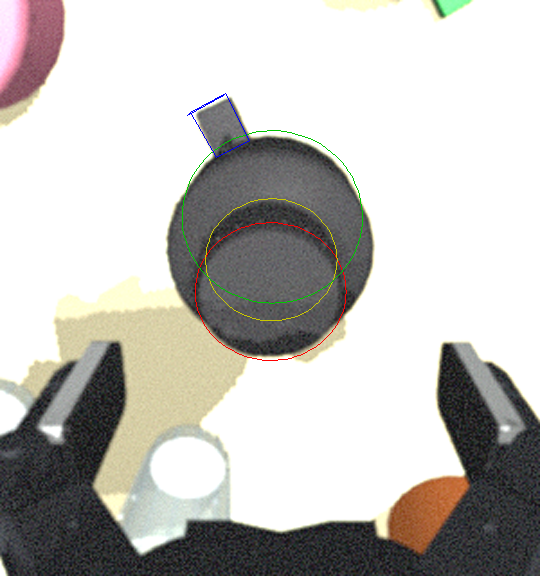

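>>> carry_out:
  rows:
    - [0,2,-0.4,-0.1,0,0,-0.01]
    - [0,2,0,0,0,0,0]
    - [0,1.6,0,0,0,0,0]
    - [0,0,0,0,0,0,0]

```text
t: 4.5
tcp_pos: [547.6, 145.9, 78.3]
orientation: [101.0, 89.2, 25.6]
force: [0.2, -0.5, -0.0]
finger_gap: 85.4
```

```bash
python3 - <<'E'
from h import *
plan([541,145,68])
im=arm.get_image("side"); cv2.imwrite("pics/s3.png",im)
cv2.imwrite("pics/s3b.png",cv2.resize(cv2.convertScaleAbs(im[130:280,150:330],alpha=1.8,beta=20),None,fx=4,fy=4,interpolation=cv2.INTER_CUBIC))
E
```

```text
t 4.5 tcp [547.64 145.91  78.32] gap 85.38460860137813 F [ 0.2  -0.55 -0.01] j [14.84 27.75 -5.53 55.92  0.15 90.23]
R
 [[ 0.01  0.97  0.25]
 [ 0.01  0.25 -0.97]
 [-1.    0.01 -0.  ]]
shift cm [ 1.02 -0.68 -0.08] turn rad [ 0.   -0.   -0.01]
```

View pics/s3b.png

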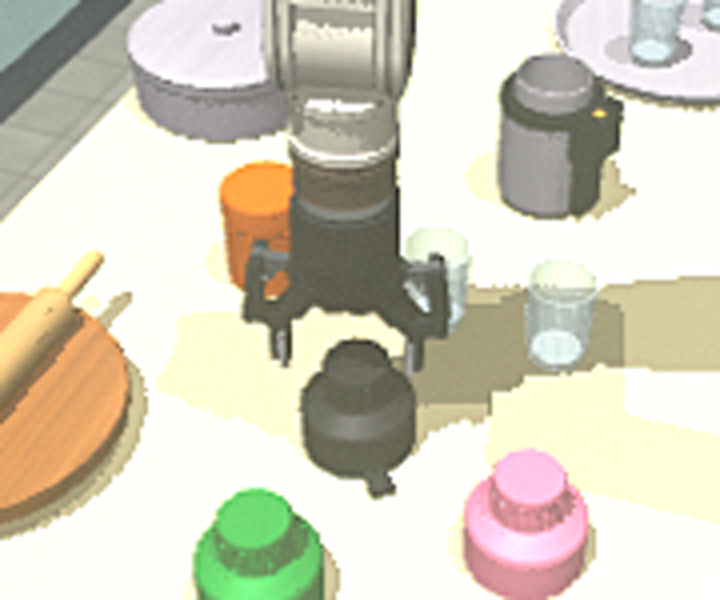

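>>> carry_out:
  rows:
    - [0,0.5,-0.7,-0.1,0,0,-0.012]
    - [0,0.6,0,0,0,0,0]
    - [0,0,0,0,0,0,0]
    - [0,0,0,0,0,0,0]

```text
t: 4.95
tcp_pos: [544.7, 146.4, 73.0]
orientation: [102.6, 89.3, 27.2]
force: [-0.8, 0.5, -0.2]
finger_gap: 85.3
```

```bash
python3 - <<'E'
from h import *
plan([541,145,68])
E
```

```text
t 4.95 tcp [544.66 146.42  73.02] gap 85.3258975715419 F [-0.83  0.47 -0.2 ] j [14.97 27.87 -6.24 55.18  0.15 90.37]
R
 [[ 0.01  0.97  0.25]
 [ 0.01  0.25 -0.97]
 [-1.    0.01 -0.  ]]
shift cm [ 0.5  -0.4   0.05] turn rad [ 0.   -0.   -0.01]
```

>>> carry_out:
  rows:
    - [0,0.4,-0.4,0,0,0,-0.01]
    - [0,0.3,-0.2,0,0,0,-0.005]
    - [0,0,0,0,0,0,0]
    - [0.2,0,0,0,0,0,0]
    - [0.3,0,0,0,0,0,0]
  squeeze: 80

```text
t: 5.45
tcp_pos: [538.6, 144.8, 65.8]
orientation: [-128.5, 89.7, 156.1]
force: [0.2, -0.0, 0.4]
finger_gap: 60.2
```

```bash
python3 - <<'E'
from h import *
plan([541,145,68])
P=arm.camera_params("wrist"); im=arm.get_image("wrist"); cv2.imwrite("pics/w4.png",im)
cv2.imwrite("pics/w4b.png",cv2.resize(cv2.convertScaleAbs(im[80:384,90:420],alpha=2.2,beta=30),None,fx=1.9,fy=1.9,interpolation=cv2.INTER_CUBIC))
E
```

```text
t 5.45 tcp [538.62 144.8   65.79] gap 60.24793133100142 F [ 0.18 -0.02  0.36] j [14.97 28.33 -6.73 55.14  0.16 90.37]
R
 [[-0.    0.97  0.25]
 [ 0.    0.25 -0.97]
 [-1.   -0.   -0.  ]]
shift cm [-0.22  0.23  0.04] turn rad [-0. -0.  0.]
```

View pics/w4b.png

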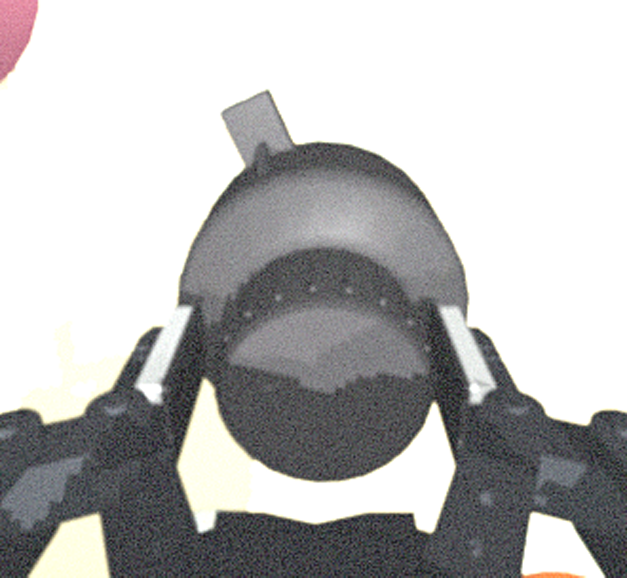

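>>> carry_out:
  rows:
    - [0.3,-0.3,0,0,0,0,0]
    - [1,0,0,0,0,0,0]
    - [1,0,0,0,0,0,0]
    - [1,0,0,0,0,0,0]
    - [1,0,0,0,0,0,0]
  squeeze: 80

```text
t: 6.0
tcp_pos: [539.5, 145.0, 70.6]
orientation: [-159.2, 89.8, 125.4]
force: [-0.3, -0.1, -1.2]
finger_gap: 50.0
```

```bash
python3 - <<'E'
from h import *
plan([541,145,68])
P=arm.camera_params("wrist"); im=arm.get_image("wrist"); cv2.imwrite("pics/w5.png",im)
cv2.imwrite("pics/w5b.png",cv2.resize(cv2.convertScaleAbs(im[80:384,90:420],alpha=2.2,beta=30),None,fx=1.9,fy=1.9,interpolation=cv2.INTER_CUBIC))
E
```

```text
t 6.0 tcp [539.54 144.98  70.63] gap 50.03143327899757 F [-0.32 -0.07 -1.2 ] j [14.96 28.01 -6.41 55.63  0.16 90.37]
R
 [[-0.    0.97  0.25]
 [ 0.    0.25 -0.97]
 [-1.   -0.   -0.  ]]
shift cm [0.26 0.14 0.04] turn rad [-0. -0.  0.]
```

View pics/w5b.png

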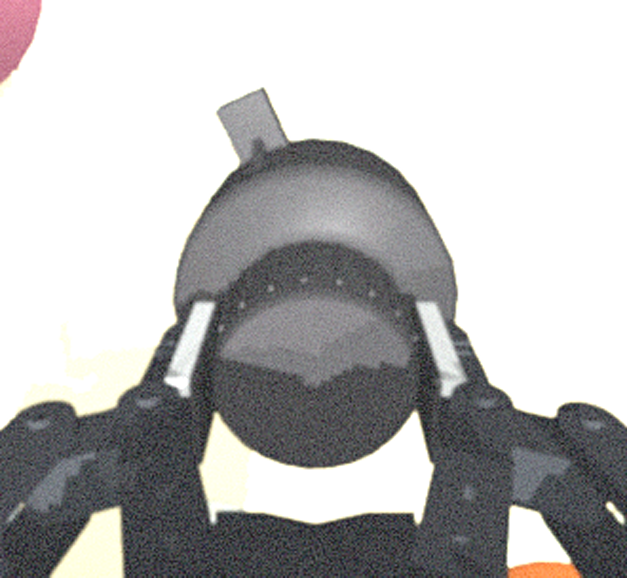

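>>> carry_out:
  rows:
    - [1,-2,0,0,0,0,0]
    - [1,-2,0,0,0,0,0]
    - [1,-3,0,0,0,0,0]
    - [1,-4,0,0,0,0,0]
    - [1,-4,0,0,0,0,0]
    - [1,-2,0,0,0,0,0]
    - [1,0,0,0,0,0,0]

```text
t: 6.75
tcp_pos: [537.3, 144.0, 242.3]
orientation: [-103.1, 89.3, -178.5]
force: [0.3, 0.1, -1.2]
finger_gap: 49.7
```

```bash
python3 - <<'E'
from h import *
plan([487,-200,232],22)
P=arm.camera_params("wrist"); im=arm.get_image("wrist"); cv2.imwrite("pics/w6.png",im)
np.savez("w6.npz",K=P["intrinsics"],T=P["world_from_camera"])
sd=arm.get_image("side"); cv2.imwrite("pics/s6.png",sd)
a=cv2.resize(cv2.convertScaleAbs(im[100:384,100:400],alpha=2.2,beta=30),(400,380))
b=cv2.resize(cv2.convertScaleAbs(sd[100:290,140:340],alpha=1.8,beta=20),(400,380),interpolation=cv2.INTER_CUBIC)
cv2.imwrite("pics/w6b.png",np.hstack([a,b]))
E
```

```text
t 6.75 tcp [537.3  143.96 242.29] gap 49.65300986747875 F [ 0.34  0.09 -1.2 ] j [14.92 20.82  9.56 79.4   0.16 90.32]
R
 [[-0.01  0.97  0.25]
 [-0.    0.25 -0.97]
 [-1.   -0.01 -0.  ]]
shift cm [  1.1  -13.52  32.02] turn rad [-0.38 -0.01  0.01]
```

View pics/w6b.png

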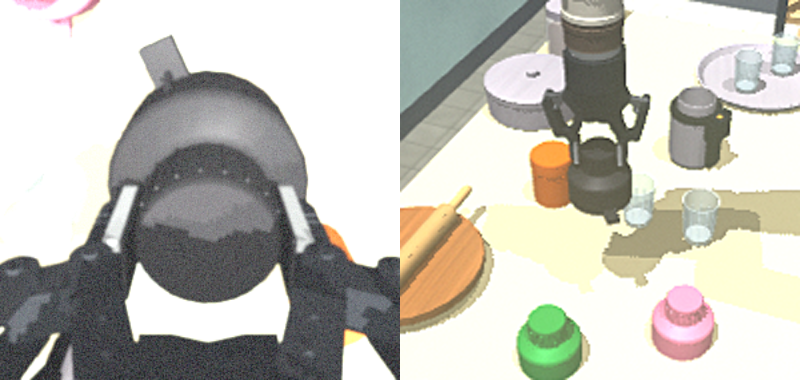

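The lid is held level and clear of the counter. Now I'll fit the lid pose in the hand from the wrist picture.

```bash
cat > fit6.py <<'E'
from h import *
import ov
Z=np.load("w6.npz");P={"intrinsics":Z["K"],"world_from_camera":Z["T"]}
z0=171.7
def LD(z0): 
    C=ov.C
    b=[(p,c) for p,c in ov.LD]
    return [([(x,y,z+z0) for x,y,z in p],c) for p,c in b]
im=ov.crop("wrist","pics/w6.png",150,90,200,250,2.4,"",[537.3,144.0],-48,LD(z0),P)
cv2.imwrite("pics/w6c.png",im)
E
python3 fit6.py
```

```text
(no output)
```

View pics/w6c.png

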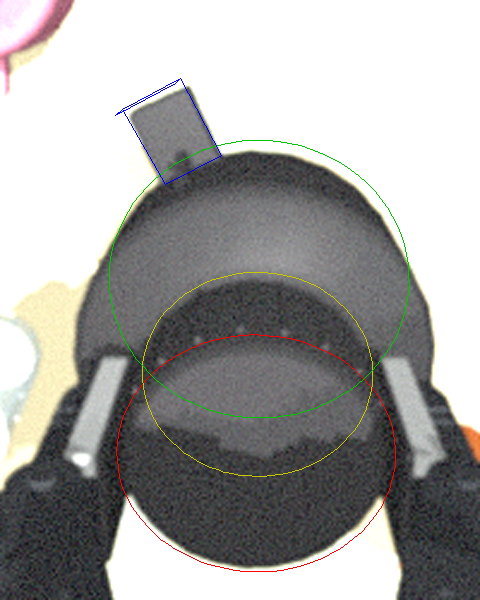

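>>> carry_out:
  rows:
    - [1,0,-1.2,3,0,0,0.01]
    - [1,0,-1.6,4,0,0,0]
    - [1,0,-1.6,4.2,0,0,0]
    - [1,0,-1.6,4.2,0,0,0]
    - [1,0,-1.6,4.2,0,0,0]
    - [1,0,-1.6,4.2,0,0,0]
    - [1,0,-1.6,4,0,0,0]
    - [1,0,-1.2,3,0,0,0]
    - [1,0,0,0,-0.12,0,0]
    - [1,0,0,0,-0.12,0,0]

```text
t: 7.85
tcp_pos: [484.5, -194.5, 212.2]
orientation: [-128.5, 87.2, 170.5]
force: [0.4, 0.6, -1.0]
finger_gap: 49.5
```

>>> carry_out:
  rows:
    - [1,0,0,0,-0.12,0,0]
    - [1,0,0,0,-0.07,0,0]
    - [1,0,0,0,0,0,0]
    - [1,0,0,0,0,0,0]

```text
t: 8.25
tcp_pos: [479.6, -193.7, 203.9]
orientation: [-143.9, 86.3, 166.3]
force: [-2.2, 2.4, 13.8]
finger_gap: 49.4
```

```bash
cat > look.py <<'E'
from h import *
import ov,sys
n=sys.argv[1]
s=arm.state();R=R_now(s).as_matrix()
plan([495.2,-210.5,232])
print("tool y yaw",np.degrees(np.arctan2(R[1,1],R[0,1])))
P=arm.camera_params("wrist"); im=arm.get_image("wrist"); cv2.imwrite(f"pics/w{n}.png",im)
sd=arm.get_image("side"); cv2.imwrite(f"pics/s{n}.png",sd)
sc=arm.get_image("scene"); cv2.imwrite(f"pics/c{n}.png",sc)
e=lambda i,a:cv2.convertScaleAbs(i,alpha=a,beta=25)
cv2.imwrite(f"pics/w{n}b.png",cv2.resize(e(im[60:384,90:420],2.2),None,fx=1.7,fy=1.7,interpolation=cv2.INTER_CUBIC))
a=cv2.resize(e(sd[105:200,245:340],1.8),(399,399),interpolation=cv2.INTER_CUBIC)
b=cv2.resize(e(sc[160:255,170:265],1.8),(399,399),interpolation=cv2.INTER_CUBIC)
cv2.imwrite(f"pics/sc{n}.png",np.hstack([a,b]))
E
python3 look.py 7
```

```text
t 8.25 tcp [ 479.6  -193.72  203.89] gap 49.382306006381086 F [-2.22  2.36 13.77] j [-21.71  19.78   2.14  76.05  -0.52  28.14]
R
 [[-0.06  0.76  0.64]
 [ 0.02  0.65 -0.76]
 [-1.   -0.04 -0.05]]
shift cm [-2.93 -0.    2.14] turn rad [-0.   -0.05  0.04]
tool y yaw 40.22720958216131
```

View pics/w7b.png

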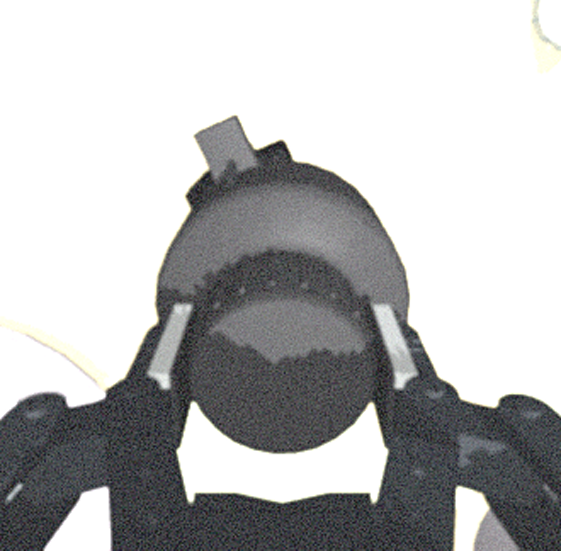

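View pics/sc7.png

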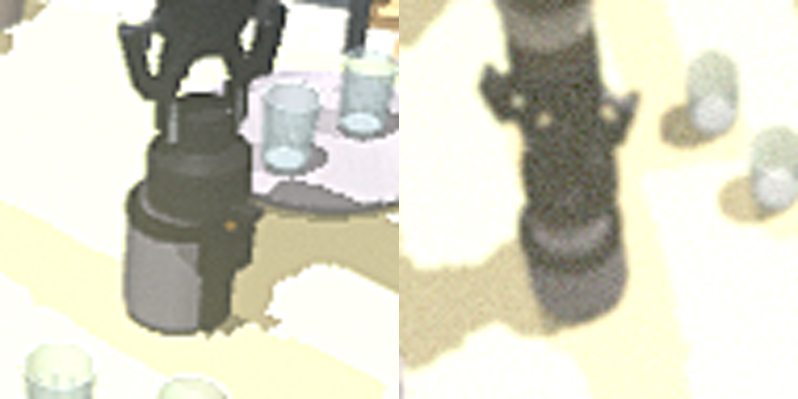

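The arm sank during the traverse: z is 204 mm and the lid touches the cup with 14 N. I'll lift off first, then take out the tilt.

>>> carry_out:
  rows:
    - [1,-1.5,0,0,0,0,0]
    - [1,-1.5,0,0,0,0,0]
    - [1,-1,0,0,0,-0.025,0.02]
    - [1,0,0,0,0,-0.025,0.02]
    - [1,0,0,0,0,0,0]

```text
t: 8.9
tcp_pos: [479.7, -192.8, 238.8]
orientation: [-170.7, 89.6, 139.1]
force: [0.9, 0.6, -1.1]
finger_gap: 49.8
```

```bash
python3 look.py 8
```

```text
t 8.9 tcp [ 479.65 -192.79  238.79] gap 49.78146604902332 F [ 0.88  0.63 -1.06] j [-21.98  16.2    2.53  76.75   0.15  28.21]
R
 [[-0.01  0.77  0.64]
 [ 0.01  0.64 -0.77]
 [-1.   -0.   -0.01]]
shift cm [0.66 0.06 2.36] turn rad [-0.   -0.01  0.  ]
tool y yaw 39.80993632299979
```

View pics/w8b.png

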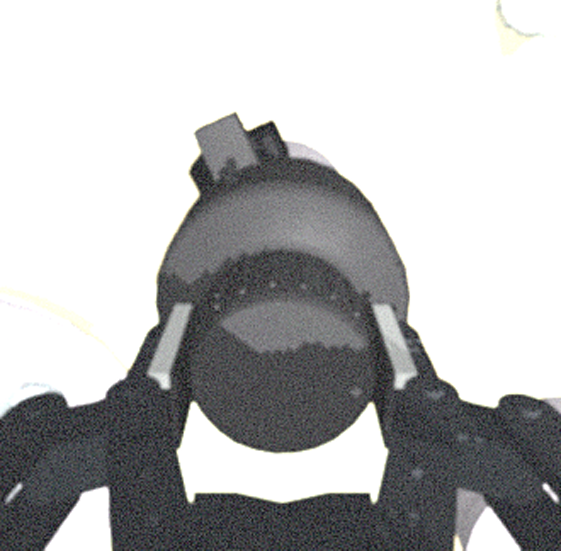

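View pics/sc8.png

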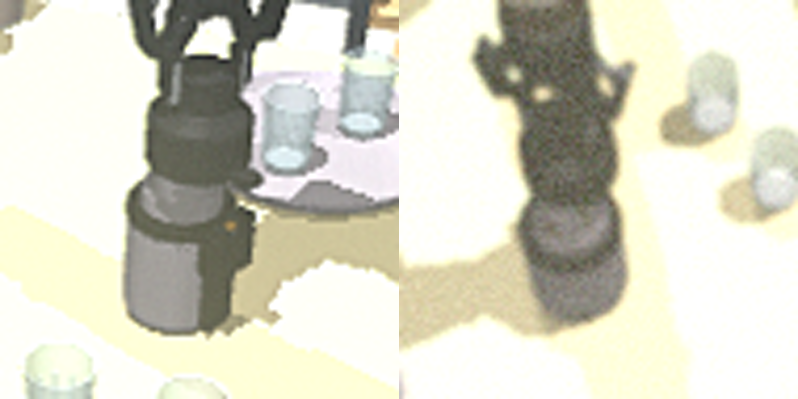

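>>> carry_out:
  rows:
    - [1,0,0.1,1.2,0,-0.01,0]
    - [1,0,0,1.2,0,0,0]
    - [1,0,0,0,0,0,0]
    - [1,0,0,0,0,0,0]

```text
t: 9.45
tcp_pos: [498.2, -212.7, 237.2]
orientation: [-79.5, 89.8, -129.7]
force: [-0.3, 0.2, -0.1]
finger_gap: 49.7
```

```bash
cat > look2.py <<'E'
import sys
exec(open("look.py").read())
tcp=s["tcp_pos"];z0=tcp[2]-70.6
dy=np.degrees(np.arctan2(R[1,1],R[0,1]))
ly=-50.5+(dy-14.5); print("lid yaw est",ly,"z0",z0)
LDz=[([(x,y,z+z0) for x,y,z in p],c) for p,c in ov.LD]
out=[]
for nm,src,x0,y0 in(("side",f"pics/s{n}.png",255,110),("scene",f"pics/c{n}.png",180,170)):
    P2=arm.camera_params(nm)
    im2=cv2.imread(src)[y0:y0+80,x0:x0+80];im2=cv2.resize(e(im2,1.8),None,fx=5,fy=5,interpolation=cv2.INTER_CUBIC)
    ov.ov(im2,P2,x0,y0,5,ov.g,ov.yaw,ov.GR); ov.ov(im2,P2,x0,y0,5,tcp[:2],ly,LDz); out.append(im2)
cv2.imwrite(f"pics/o{n}.png",np.hstack(out))
im2=cv2.resize(e(im[60:384,90:420],2.2),None,fx=1.7,fy=1.7,interpolation=cv2.INTER_CUBIC)
ov.ov(im2,P,90,60,1.7,ov.g,ov.yaw,ov.GR); ov.ov(im2,P,90,60,1.7,tcp[:2],ly,LDz)
cv2.imwrite(f"pics/w{n}o.png",im2)
E
python3 look2.py 9
```

```text
t 9.45 tcp [ 498.22 -212.66  237.19] gap 49.682052216064235 F [-0.28  0.21 -0.13] j [-23.02  18.77   5.86  77.14  -0.17  27.17]
R
 [[-0.    0.77  0.64]
 [-0.    0.64 -0.77]
 [-1.   -0.    0.  ]]
shift cm [ 0.52 -0.09 -0.36] turn rad [0. 0. 0.]
tool y yaw 39.80989961591993
lid yaw est -25.19010038408007 z0 166.5879492138381
```

View pics/w9o.png

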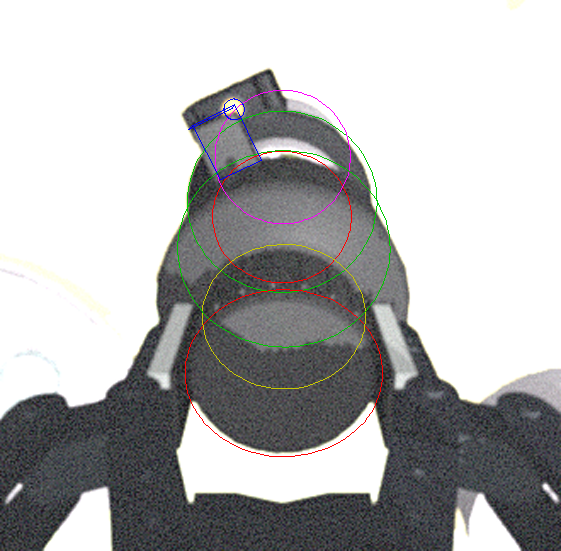

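View pics/o9.png

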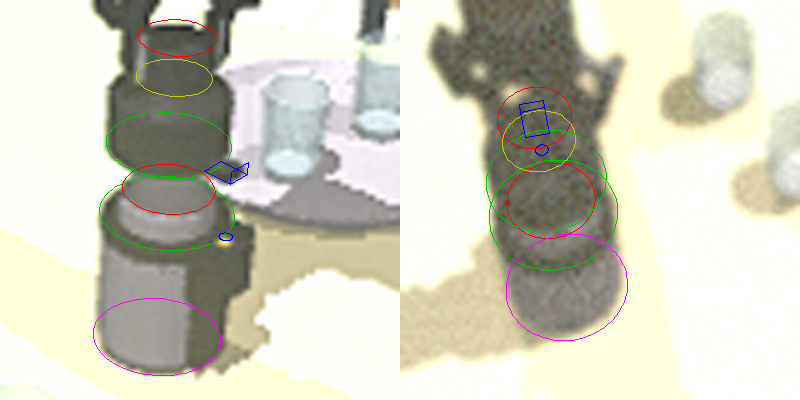

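View pics/sc9.png

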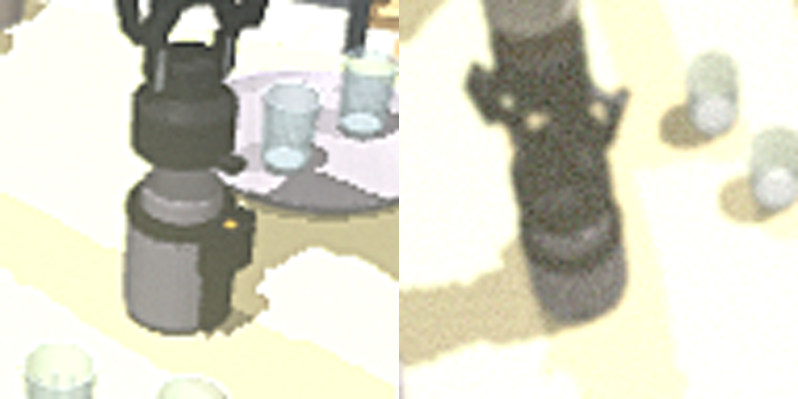

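Tongue and switch housing are parallel in the wrist view and the overlays agree within about 2 mm. I'll correct sideways and descend to just above the rim.

>>> carry_out:
  rows:
    - [1,0.5,-0.05,-0.35,0,0,0]
    - [1,0.7,0,0,0,0,0]
    - [1,0.7,0,0,0,0,0]
    - [1,0,0,0,0,0,0]
    - [1,0,0,0,0,0,0]

```text
t: 10.1
tcp_pos: [494.0, -208.9, 216.3]
orientation: [-100.1, 89.8, -150.2]
force: [-0.1, 0.1, -1.2]
finger_gap: 49.6
```

```bash
python3 look2.py 10
```

```text
t 10.1 tcp [ 493.98 -208.9   216.34] gap 49.64112117124783 F [-0.06  0.15 -1.16] j [-22.83  18.78   2.74  74.08  -0.17  27.3 ]
R
 [[-0.    0.77  0.64]
 [-0.    0.64 -0.77]
 [-1.   -0.   -0.  ]]
shift cm [-1.57 -0.01  0.2 ] turn rad [-0. -0.  0.]
tool y yaw 39.86853197571757
lid yaw est -25.131468024282427 z0 145.73507135381809
```

View pics/w10o.png

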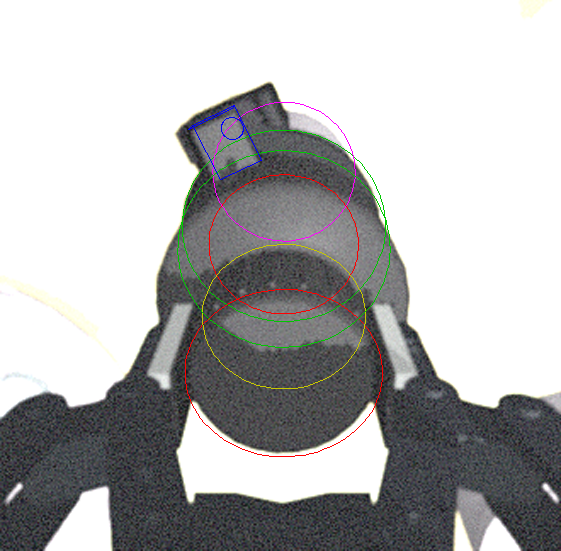

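View pics/o10.png

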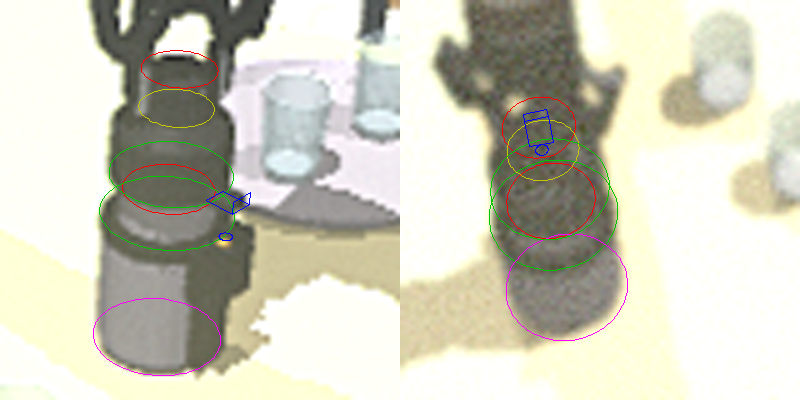

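>>> carry_out:
  rows:
    - [1,0.4,0,0.1,0,0,0]
    - [1,0.5,0,0,0,0,0]
    - [1,0.4,0,0,0,0,0]
    - [1,0.3,0,0,0,0,0]
    - [1,0,0,0,0,0,0]

```text
t: 10.75
tcp_pos: [495.3, -210.2, 199.7]
orientation: [-70.9, 89.8, -121.0]
force: [1.2, -0.5, -1.1]
finger_gap: 49.3
```

```bash
python3 look2.py 11
```

```text
t 10.75 tcp [ 495.29 -210.17  199.7 ] gap 49.3128129474398 F [ 1.21 -0.53 -1.08] j [-22.9   19.43   1.13  71.72  -0.17  27.24]
R
 [[-0.    0.77  0.64]
 [-0.    0.64 -0.77]
 [-1.   -0.    0.  ]]
shift cm [-3.23 -0.04  0.02] turn rad [0. 0. 0.]
tool y yaw 39.85802004295583
lid yaw est -25.14197995704417 z0 129.09898811137444
```

View pics/w11b.png

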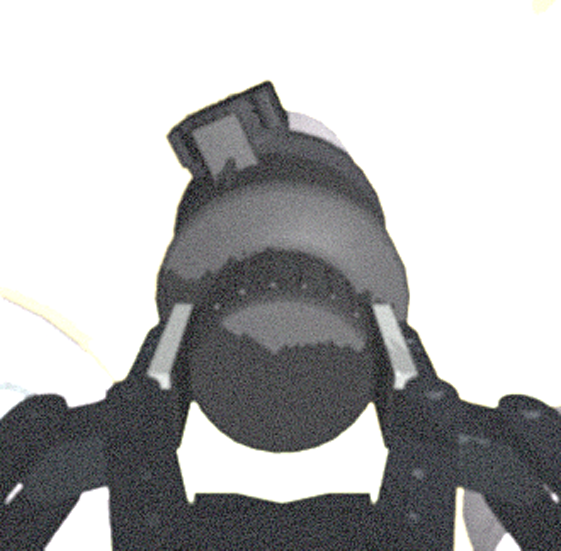

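The lid is over the rim with no contact force and the tongue is between the cheeks. Going on down.

>>> carry_out:
  rows:
    - [1,0.4,0,0,0,0,0]
    - [1,0.3,0,0,0,0,0]
    - [1,0,0,0,0,0,0]

```text
t: 11.2
tcp_pos: [496.0, -210.4, 193.3]
orientation: [-29.8, 89.8, -80.0]
force: [-0.1, -0.5, -1.3]
finger_gap: 49.4
```

```bash
python3 look2.py 12
```

```text
t 11.2 tcp [ 495.98 -210.44  193.33] gap 49.37616485610211 F [-0.14 -0.49 -1.29] j [-22.9   19.63   0.45  70.7   -0.17  27.24]
R
 [[ 0.    0.77  0.64]
 [-0.    0.64 -0.77]
 [-1.   -0.    0.  ]]
shift cm [-3.87 -0.07 -0.03] turn rad [0. 0. 0.]
tool y yaw 39.86090005128195
lid yaw est -25.139099948718048 z0 122.72988450398557
```

View pics/w12b.png

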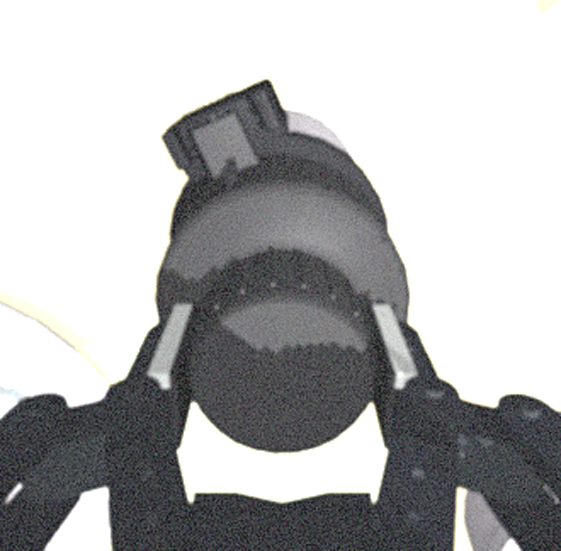

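View pics/sc12.png

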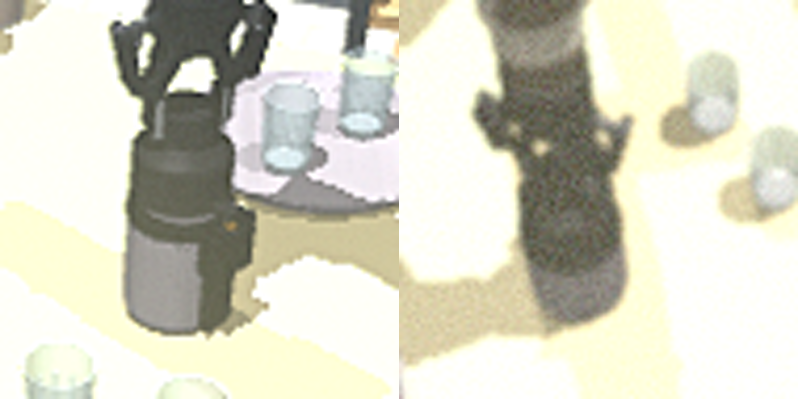

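>>> carry_out:
  rows:
    - [1,0.3,0,0,0,0,0]
    - [1,0.2,0,0,0,0,0]
    - [1,0,0,0,0,0,0]

```text
t: 11.65
tcp_pos: [496.5, -210.8, 189.0]
orientation: [-13.4, 89.7, -63.5]
force: [0.2, -1.4, 0.4]
finger_gap: 49.8
```

>>> carry_out:
  rows:
    - [1,0.3,0,0,0,0,0]
    - [1,0.1,0,0,0,0,0]

```text
t: 11.85
tcp_pos: [497.0, -211.3, 186.0]
orientation: [-5.4, 89.6, -55.6]
force: [-1.1, -0.3, 3.4]
finger_gap: 50.0
```

>>> carry_out:
  rows:
    - [1,0.25,0,-0.1,0,0,0]
    - [1,0.1,0,0,0,0,0]

```text
t: 12.05
tcp_pos: [497.0, -211.3, 183.5]
orientation: [-1.5, 89.4, -51.6]
force: [-0.6, -1.0, 5.1]
finger_gap: 49.6
```

>>> carry_out:
  rows:
    - [1,0.2,0,0,0,0,0]

```text
t: 12.15
tcp_pos: [497.1, -211.4, 182.3]
orientation: [0.5, 89.4, -49.7]
force: [-5.5, 3.2, 18.0]
finger_gap: 49.6
```

>>> carry_out:
  rows:
    - [1,0.1,0,0,0,0,0]

```text
t: 12.25
tcp_pos: [497.0, -211.2, 182.3]
orientation: [2.2, 89.4, -48.0]
force: [-3.1, 0.7, 10.2]
finger_gap: 49.7
```

```bash
python3 look2.py 13; python3 -c "
from h import *
plan([495.5,-210.2,182])"
```

```text
t 12.25 tcp [ 496.95 -211.24  182.28] gap 49.69267596729929 F [-3.11  0.72 10.22] j [-22.88  19.83  -0.99  68.6   -0.27  27.26]
R
 [[ 0.01  0.77  0.64]
 [-0.01  0.64 -0.77]
 [-1.    0.    0.01]]
shift cm [-4.97 -0.08 -0.11] turn rad [-0.    0.01 -0.  ]
tool y yaw 39.85131710721424
lid yaw est -25.148682892785757 z0 111.6769119545111
t 12.4 tcp [ 496.94 -211.25  182.25] gap 49.812476337876504 F [-2.13  0.25  8.7 ] j [-22.88  19.83  -0.99  68.6   -0.28  27.27]
R
 [[ 0.01  0.77  0.64]
 [-0.01  0.64 -0.77]
 [-1.    0.    0.01]]
shift cm [ 0.02 -0.04 -0.17] turn rad [-0.    0.01 -0.  ]
```

View pics/w13b.png

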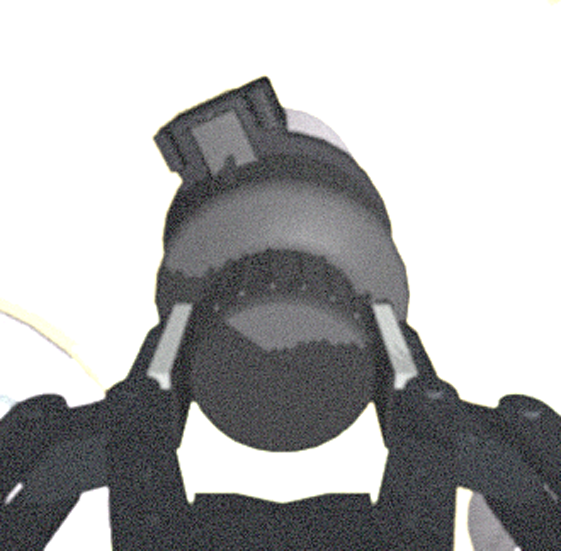

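View pics/sc13.png

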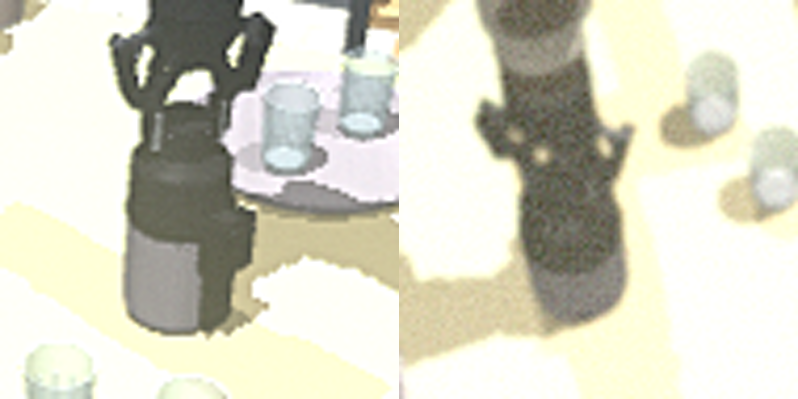

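The lid is home: computed underside is 111.7 mm against 112 mm. The push has relaxed to about 10 N, so I'll raise it and take out the 0.01 rad tilt.

>>> carry_out:
  rows:
    - [1,0.2,0,-0.05,0,0.01,0]
    - [1,0.25,0,0,0,0,0]

```text
t: 12.6
tcp_pos: [496.9, -211.2, 182.1]
orientation: [16.0, 89.7, -34.1]
force: [-5.9, 3.1, 19.8]
finger_gap: 49.8
```

```bash
python3 -c "
from h import *
for i in range(6):
    arm.get_image('side'); s=arm.state(); print(s['t'],s['tcp_pos'],s['force'],s['moment'])
plan([495.5,-210.2,182])"
```

```text
12.65 [ 496.89 -211.19  182.19] [-4.14  1.33 15.25] [ 0.19  1.35 -0.  ]
12.7 [ 496.88 -211.2   182.17] [-5.27  1.07 15.83] [ 0.14  1.28 -0.05]
12.75 [ 496.9  -211.2   182.19] [-4.16  1.58 15.38] [0.16 1.3  0.  ]
12.8 [ 496.85 -211.2   182.19] [-4.76  2.07 15.48] [0.15 1.33 0.02]
12.85 [ 496.89 -211.22  182.18] [-4.48  0.73 16.02] [0.22 1.28 0.04]
12.9 [ 496.85 -211.19  182.16] [-4.18  0.14 15.12] [ 0.17  1.37 -0.02]
t 12.9 tcp [ 496.85 -211.19  182.16] gap 49.7762806377186 F [-4.18  0.14 15.12] j [-22.99  20.01  -0.74  68.92  -0.07  27.15]
R
 [[ 0.    0.77  0.64]
 [-0.    0.64 -0.77]
 [-1.    0.    0.01]]
shift cm [ 0.01 -0.04 -0.16] turn rad [-0.    0.01 -0.  ]
```

The push holds steady at 15.4 N measured, about 16.5 N on the grinder with the lid's weight. The tool is level and at rest. Handing in.

```bash
python3 -c "
from h import *
arm.hand_in(); s=arm.state(); print(s['t'],s['tcp_pos'],s['force'])"
```

```text
the job is handed in; nothing more can be done
the job is handed in; nothing more can be done
```

I put the dark lid on the grinder with its tongue between the guard cheeks over the plunger, pressed it home on the collar, and handed in at t ≈ 12.9 s while still holding it down. No verdict is reported.

**Last checks**
- **Height:** the computed underside of the lid is about 111.6 mm, against 112 mm for fully home. The plunger reading itself is not available to me, so I take it as fully pressed from this height and from the jump in force at the collar.
- **Push:** it held steady at 15–16 N over the last 0.3 s, or about 16.5 N on the grinder with the lid's weight. That is inside the comfortable range.
- **Level and rest:** the tool is tilted about 0.01 rad and not moving. I inferred that the lid is level from the tool and the pictures.
- **Position:** in the wrist picture the tongue lies between the cheeks. The glasses in the last scene and side crops look unmoved. I did not re-check the tin, saucepan, plate or toggle at the end, and the arm went nowhere near the saucepan, plate or toggle.

**What went wrong or disagreed**
- **Contact on the way:** during the traverse the arm sank about 38 mm and tilted, and the lid touched the cup rim with about 14 N. I lifted off, levelled it and came down again with no further contact until the plunger.
- **Camera fits:** the cameras differed by 2–3 mm on the grinder's centre, so I used a compromise. The descent met no side force until the plunger. At the end about 4 N of side force remained.

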